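# Check a return spring on the dead-weight spring tester

### The job

The return spring standing on the tester plate came out of the sandblaster's foot valve and has to be checked: push the tester's lifting lever over to its other stop so that the dead weight comes down on the spring, take your hand off, let it settle and compare the pointer with the reference mark, then push the lever back over to lift the weight off again, before you take the spring out. If the pointer stayed above the mark, the spring is good: stand it upright in the square wooden tray; if the pointer sank below the mark it is worn out: stand it upright in the round tin. Work the weight only by the lever, and leave the mark, the drag rider, the other spring and the things standing round about as they are.

Things in the scene. Friction and masses are not known exactly. Their poses are not given: they have to be found in the camera images.
- tester: fixed bench spring tester: grey-green base 150 (x) x 215 mm (y -60 to 155), its top 22 mm above the bench, with a round steel plate, a 25 mm column 115 mm to +y of the plate's axis, and an arm from the column to over the plate (34 mm wide, 147 to 181 mm above the bench). Origin on the bench under the plate's centre; z up, y towards the column; the open mouth is the -y side
- plate (a point): centre of the flat upper face of the tester plate (70 mm diameter), 34 mm above the bench; the spring under test stands within 3 mm of its centre. As the foot hangs low over it, the spring is gripped with the tool leaning 40 to 50 degrees from vertical, its rear out over the open mouth (-y) side; it comes out by lifting it some 6 mm and drawing it level to -y
- foot (a point): centre of the underside of the spindle's foot (32 mm diameter, 8 mm thick), on the plate's axis; a 12 mm rod goes up from it through the arm. With the weight lifted it is 105 mm above the plate, 40 mm above the spring's top
- weight (a point): centre of the underside of the dead weight, a steel disc 68 mm in diameter and 12 mm thick (with a 7 mm nut on top) on the spindle above the arm; always 133 mm above the foot's underside
- spindle (a joint): how far the spindle with foot, pointer and weight (0.5 kg in all, damped) has come down, m: 0 lifted; it meets an unloaded spring at 0.040; 0.080 is its lowest stop. Resting on a spring it settles within 1 s
- lift_lever (a joint): lifting lever, rad: 0 = raised stop (weight lifted, handle leaning 0.36 rad from upright to the tester's +y), 0.74 = lowered stop (handle leaning 0.38 rad to -y, fork clear of the weight). Sprung over-centre: pushed past about 0.2 it goes on to 0.74 by itself; pushed back below about 0.15 it snaps to 0. Hinge along the tester's x, on top of the column, 226 mm above the bench
- lever_ball (a point): centre of the black ball (26 mm) at the end of the lever's handle (9 mm rod), 90 mm from the hinge: 310 mm above the bench, and 147 mm (raised) or 82 mm (lowered) to +y of the plate's axis. Both its sides are free: push it sideways along the tester's y with closed fingers, 6 to 7 N to lower, up to 13 N to raise
- pointer_tip (a point): tip of the thin pointer blade on the spindle's foot, 83 mm to +y of the plate's axis, at its lower edge, level with the foot's underside: its height above the plate is the spring's loaded length (some 34 to 49 mm) when the weight rests on it
- mark_tip (a point): tip of the reference mark, a steel blade 2.5 mm thick on a collar (38 mm) clamped on the column, at its upper edge, 2 mm beyond the pointer's path, 39 to 44 mm above the plate. With the weight resting on the spring the pointer is 4 mm or more above or below it
- rider_top (a point): centre of the top of the drag rider, a brass block 11 x 13 x 8 mm on a thin guide rod (15 mm to +x, 80 mm to +y of the plate's axis). The pointer pushes it down before it and friction leaves it at the lowest point, so it keeps the reading after the weight is lifted; it starts 80 to 100 mm above the plate
- spring_p_mid (a point): centre (32 mm above its lower end) of a steel coil spring, 36 mm diameter, 65 mm free length, 40 g, flat ends; z up its axis. Two springs look alike: one stands on the tester plate (the one to check), the other waits on the wooden block; either can be on the plate. Which is worn shows only under the weight. It is gripped round its coils (20 to 40 N)
- spring_q_mid (a point): centre (32 mm above its lower end) of a steel coil spring, 36 mm diameter, 65 mm free length, 40 g, flat ends; z up its axis. Two springs look alike: one stands on the tester plate (the one to check), the other waits on the wooden block; either can be on the plate. Which is worn shows only under the weight. It is gripped round its coils (20 to 40 N)
- tray_in (a point): centre of the floor of the square wooden tray for good springs, fixed: 100 x 100 mm outside, walls 6 mm thick, 22 mm high, floor 6 mm above the bench; axes along its sides
- tin_in (a point): centre of the floor of the round shallow steel tin for worn-out springs, fixed: 100 mm outside diameter, wall 3 mm, 22 mm high, floor 3 mm above the bench
- wood_block: wooden block, fixed, 85 x 85 mm, 34 mm high, on which the other spring waits; origin under its centre
- bottle: bystander: water bottle, 64 mm diameter, 205 mm high; origin under its centre, z up
- can: bystander: closed tin can, 74 mm diameter, 105 mm high; origin under its centre, z up
- cup: bystander: empty brown cardboard cup, 72 mm across the rim, 85 mm high; origin under its centre, z up
Not all that is in view belongs to the job. Of the things shaped like the part that bears tin_in, the bare steel one is meant.

How it is judged:
By the outcome, as a careful person would: the job done as asked, in the order asked, and still so for the second after the job is handed in, with the robot touching nothing.
It also fails if it takes over 64 s, if anything falls off the work surface, if the arm or the gripper's body presses on something with over 40 N, if the wrist force passes 120 N, or if a joint passes its speed limit or range.

### The arm

A 6-joint arm with a two-finger parallel gripper is mounted at the origin on the work surface. World frame = base frame: x ahead of the robot, y to its left, z up, the work surface at z = 0. Lengths are in m, angles in degrees, forces in N, time in s.
With the tool pointing down it reaches from about 0.4 to 0.825 m from the base axis. Payload 7 kg.
Tool frame: the origin (TCP) lies on the front face of the gripper's body, between the roots of the fingers; the fingertips stand 66 mm ahead of it and the grasp point (between the pads) lies 47 mm ahead of it; z points along the fingers, y is the line along which they close (so a half turn about z gives the same grasp; the last joint's range is limited). The gripper opens to 88 mm and grips with 3 to 60 N. Pads are 19 mm wide; open, the fingers measure 130 mm over their backs; the gripper's body (78 mm by 193 mm) begins 47 mm behind the grasp point.
Start: joints at [-57.118, 20.546, 0.682, 0, -70.136, -16.507], TCP at [0.19, -0.648, 0.292] pointing down, gripper open.
Joint ranges: [-176.03, 176.03], [-82.01, 121.73], [-58.28, 71.71], [-173.87, 95.51], [-174.79, -0.11], [-173.66, 173.66]. Speed limits (degrees/s): [136.94, 136.94, 172.46, 180, 180, 180].

### API

Orientations are given as [roll, pitch, yaw] about the fixed x, y, z axes, in that order (R = Rz(yaw) Ry(pitch) Rx(roll)).
In Python, from plant import ctrl gives the robot as it stands.
- The arm moves only by the tool send_rows, never from a script. Its argument "deltas" is a list of rows, each a list of 2 entries, a list of its own where there are three numbers: the shift along the tool's x, y, z each as a share of 800 mm, from -1 to 1, then the turn about the tool's z as a share of 90 degrees, from -1 to 1. A call has exactly 5 rows; each row is the pose to reach, as a shift and turn from the pose commanded when the call began, along the tool's axes at that moment; what a row does not reach only later rows make up. A row lasts 1/12 s, in which the tool goes at most 41.7 mm and 7.16 degrees, less where a joint would pass 70% of its speed; a pose out of reach is approached as far as the arm can. A call with a number of a shift or a turn outside -1 to 1 is refused whole. A call with a gripper value outside its range is refused whole. "gripper" is the opening, from 0 (shut) to 1 (fully open), set as the call begins (left out, the last holds). The fingers move at their own pace and stop on an object; the grip force is fixed at half the most. Time passes only in rows, so rows that repeat a pose let the fingers close, or fill a call up. It gives the time, the measured TCP pose, the force, the opening and the grip force at its end, in the units of the state.
- ctrl.get_obs(): the state, without advancing time (a new reading comes with each control period).
- ctrl.snapshot(name): name is "scene" or "side" or "wrist"; returns a dict with "color" (420x560x3 uint8, red, green, blue), "vertical_fov" (degrees; the focal length in pixels is half the picture's height over the tangent of half this angle, whatever the lens; pixels are square), "cx", "cy" (the principal point, pixels), "rvec" (rotation vector, rad) and "tvec" (3), from world to camera coordinates, as OpenCV has them. Camera axes: x right, y down, z forward; pixel columns grow to the right and rows downward; lengths in m; the calibration is good to about 2 mm. A picture is of the moment at which its call begins. There is no depth.
- ctrl.close_job(): hands the job in; it is judged then, once.
Trained networks look in a picture, given as the dict that the camera call returned (one of the last four; its "shot" number tells which), for a name from the list of things; names that differ only in an ending like _2 or _b are one class to them, and where a whole thing is asked for, a point or a joint stands for the part that bears it (a point fixed in the world has none). Each returns a list of dicts, best first, with "conf" (0 to 1); they miss things now and then, are a little off and sometimes report something else, mostly with a low value. They report only what shows in the picture. A call takes as long as a camera call. They do not tell look-alikes from the thing itself.
- ctrl.boxes_of(picture, thing): "xy" ([column, row] as shares, 0 to 1, of the picture: columns of its width, rows of its height, amid what is visible of it).
- ctrl.cut_out(picture, thing): "pixels" (420x560 bool, what is visible of it) and "xy" ([column, row] as shares, 0 to 1, of the picture: columns of its width, rows of its height, amid what is visible of it).
The state is a dict: "clock": time; "joint_pos": joint angles; "qvel": joint speeds; "tau": joint torques, N m; "tool_pos": TCP position; "orientation": TCP orientation; "force": force on the tool from outside, world axes, zero at the start; "moment": the same for the moment, N m; "opening": finger opening in m; "gripper_force": force on a finger pad.
Only numpy, scipy, OpenCV 4.12 (cv2) and the standard library are available. Lean on these libraries where they do the work, as an engineer would, in place of code of your own. Each camera call takes 0.05 s, during which the arm holds its last target. There are 200 camera calls.

## Working session

There is one attempt and no reset: what is moved stays moved. The work goes in short steps, Python scripts to look and compute and a tool call to move; the robot and the scene stay as the last step left them, time stands still between calls to the robot, and variables do not carry over. Pictures are saved under pics/ and viewed, at most 10 in all, crops included, and the job is handed in when it is done.

Besides the shell and the picture viewer there is one more tool, called after "Emit:" by a JSON object that holds its "name" and its "arguments". send_rows: Moves the arm, as the interface text tells. Shift numbers are shares of 800 mm and turn numbers shares of 90 degrees, none past 1 either way. Its arguments: {"type":"object","properties":{"deltas":{"type":"array","items":{"type":"array"}},"gripper":{"type":"number"}},"required":["deltas"]}

```bash
mkdir -p pics; ls
cat > h.py <<'E'
import numpy as np, cv2
from plant import ctrl
from scipy.spatial.transform import Rotation as R
def cam(p):
    f=210/np.tan(np.radians(p["vertical_fov"])/2)
    K=np.array([[f,0,p["cx"]],[0,f,p["cy"]],[0,0,1]])
    return K,cv2.Rodrigues(np.array(p["rvec"],float))[0],np.array(p["tvec"],float).ravel()
def proj(p,X):
    K,r,t=cam(p); q=(np.atleast_2d(X)@r.T+t)@K.T; return q[:,:2]/q[:,2:]
def ray(p,uv):
    K,r,t=cam(p); d=r.T@np.linalg.inv(K)@np.array([*uv,1.]); return -r.T@t,d/np.linalg.norm(d)
def atz(p,uv,z):
    c,d=ray(p,uv); return c+d*(z-c[2])/d[2]
def tri(obs):
    A=0;b=0
    for p,uv in obs:
        c,d=ray(p,uv);M=np.eye(3)-np.outer(d,d);A=A+M;b=b+M@c
    return np.linalg.solve(A,b)
def save(n,img): cv2.imwrite("pics/"+n,cv2.cvtColor(np.ascontiguousarray(img),cv2.COLOR_RGB2BGR))
E
python3 - <<'E'
from h import *
S={n:ctrl.snapshot(n) for n in("scene","side","wrist")}
im=np.hstack([S["scene"]["color"],S["side"]["color"]])
save("a.png",S["scene"]["color"]);save("b.png",S["side"]["color"])
for n in S:
    p=S[n]; c,_=ray(p,(280,210)); print(n,c.round(3))
    for t in ["tester","plate","foot","weight","lever_ball","pointer_tip","mark_tip","rider_top","spring_p_mid","tray_in","tin_in","wood_block","bottle","can","cup"]:
        print(t,[( (np.array(d["xy"])*[560,420]).round(1).tolist(),round(d["conf"],2)) for d in ctrl.boxes_of(p,t)[:3]])
print(ctrl.get_obs())
E
```

```text
pics
scene [ 0.922 -0.553  0.945]
tester [([312.8, 203.6], 0.66)]
plate []
foot [([310.6, 162.7], 0.57)]
weight [([306.7, 165.3], 0.76)]
lever_ball [([332.1, 137.9], 0.69), ([238.2, 267.8], 0.62)]
pointer_tip [([305.9, 165.4], 0.62)]
mark_tip [([321.9, 198.6], 0.38)]
rider_top []
spring_p_mid []
tray_in [([237.6, 269.6], 0.95)]
tin_in [([212.3, 325.7], 0.88), ([181.2, 284.8], 0.8), ([135.8, 322.7], 0.65)]
wood_block [([334.0, 165.3], 0.38)]
bottle [([361.7, 161.8], 0.9)]
can [([332.6, 280.9], 0.87)]
cup [([264.2, 356.2], 0.56)]
side [0.387 0.944 0.864]
tester [([277.1, 374.9], 0.65), ([268.9, 286.3], 0.61)]
plate [([268.0, 286.0], 0.98)]
foot [([270.3, 216.4], 0.64), ([268.8, 287.9], 0.18)]
weight [([271.9, 217.4], 0.89), ([230.4, 234.8], 0.63)]
lever_ball [([258.2, 242.7], 0.68), ([261.9, 196.0], 0.31)]
pointer_tip [([221.3, 342.3], 0.65), ([272.3, 216.8], 0.64)]
mark_tip []
rider_top []
spring_p_mid [([273.8, 270.3], 0.63), ([260.0, 243.4], 0.57)]
tray_in [([307.7, 243.9], 0.56), ([266.0, 286.1], 0.19)]
tin_in [([308.4, 214.4], 0.9), ([343.6, 225.0], 0.65), ([350.0, 204.5], 0.58)]

[... 389 characters left out ...]
bottle []
can []
cup []
{'clock': 2.4, 'joint_pos': array([-5.71186177e+01,  2.05469834e+01,  6.81917514e-01, -1.04883633e-04,
       -7.01372156e+01, -1.65054777e+01]), 'qvel': array([-0.06534202,  0.0431558 ,  0.00480715,  0.06824381, -0.01646267,
       -0.00507361]), 'tau': array([ 9.39173369e-04, -5.82375383e+01,  2.93297803e+01,  7.00244844e+00,
        1.25522248e-02, -4.55038435e-05]), 'tool_pos': array([ 0.19026515, -0.64760067,  0.29215356]), 'orientation': array([ 1.79997785e+02, -5.53594783e-04, -1.63624131e+02]), 'force': array([-0.04914333, -0.92489666, -0.39369218]), 'moment': array([-0.00104034, -0.04834003, -0.00507332]), 'gripper_force': 0.0, 'opening': 0.08744027860154019}
```

View pics/a.png

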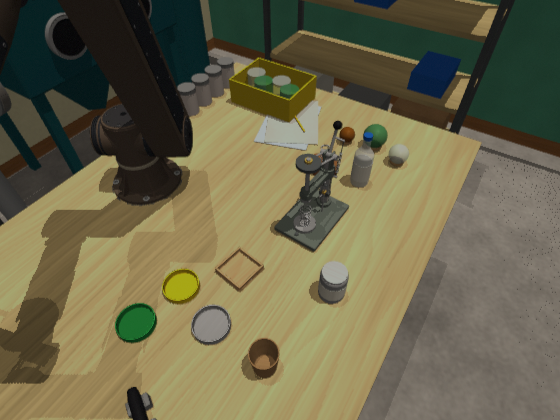

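View pics/b.png

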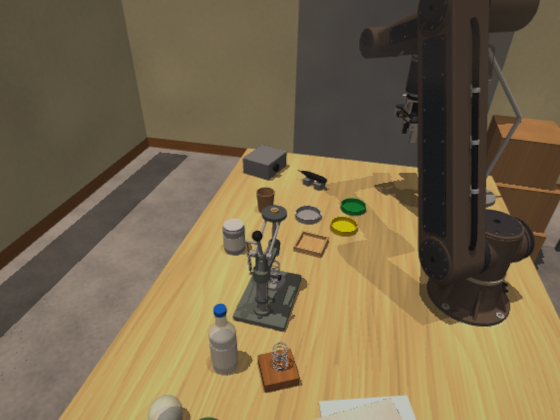

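Run:
```python
from h import *
import pickle
s=ctrl.snapshot("scene");d=ctrl.snapshot("side")
pickle.dump((s,d),open("sd.pkl","wb"))
print("weight",atz(s,(307.5,160.5),.284),atz(d,(274.5,212),.284))
print("ball",atz(s,(337.3,125.5),.31),atz(d,(257.5,236.5),.31),tri([(s,(337.3,125.5)),(d,(257.5,236.5))]))
print("plate",atz(s,(305,223),.034))
for n,uv,z in [("tin",(211.5,324),.02),("tray",(240,268),.02)]: print(n,atz(s,uv,z))
for n,uv,z in [("tin",(308.5,214.5),.02),("tray",(311.5,244),.02),("block",(278.5,368),.034),("bottle",(222,365),.0),("can",(234,225),.105),("cup",(265,192),.085)]: print(n,atz(d,uv,z))
c=lambda p,x,y,w,h,k:cv2.resize(p["color"][y:y+h,x:x+w],None,fx=k,fy=k,interpolation=cv2.INTER_CUBIC)
save("c.png",np.hstack([c(s,265,110,100,150,4),c(d,220,190,100,150,4)]))
```

```text
weight [0.57798411 0.10809285 0.284     ] [0.57901239 0.10985132 0.284     ]
ball [0.5890647  0.25063688 0.31      ] [0.5852705  0.25566087 0.31      ] [0.58694784 0.25326435 0.30774565]
plate [0.58493841 0.10415824 0.034     ]
tin [ 0.54449281 -0.29993807  0.02      ]
tray [ 0.50615434 -0.1268702   0.02      ]
tin [ 0.53546358 -0.28531264  0.02      ]
tray [ 0.49637295 -0.10905038  0.02      ]
block [0.49864451 0.39567898 0.034     ]
bottle [0.64265138 0.39765381 0.        ]
can [ 0.75036569 -0.04001199  0.105     ]
cup [ 0.71221383 -0.30136827  0.085     ]
```

View pics/c.png

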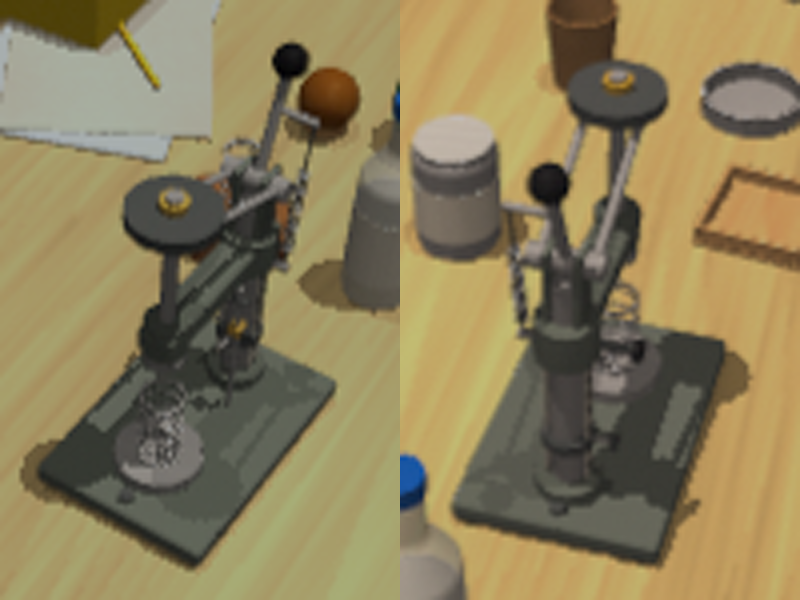

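Emit:
{"name": "send_rows", "arguments": {"deltas": [[[0, 0.5, 0], 0], [[0, 0.5, 0], 0], [[0, 0.5, 0], 0], [[0, 0.5, 0], 0], [[0, 0.5, 0], 0]], "gripper": 0}}

```text
clock: 2.92
tool_pos: [0.1307, -0.4461, 0.2918]
orientation: [180.0, -0.0, -163.6]
force: [1.3, 1.2, 1.6]
opening: 0.0598
gripper_force: 0.0
```

Emit:
{"name": "send_rows", "arguments": {"deltas": [[[0, 0.5, 0], 0], [[0, 0.5, 0], 0], [[0, 0.5, 0], 0], [[0, 0.5, 0], 0], [[0, 0.5, 0], 0]]}}

```text
clock: 3.33
tool_pos: [0.0717, -0.2478, 0.2918]
orientation: [180.0, -0.0, -163.8]
force: [1.7, 3.1, 2.1]
opening: 0.0266
gripper_force: 0.0
```

```bash
python3 -c "
from h import *
o=ctrl.get_obs();print(o['joint_pos'].round(1),o['clock'])"
```

```text
[-25.8 -26.9 -43.3  -0.  -73.6 -48. ] 3.3333
```

Emit:
{"name": "send_rows", "arguments": {"deltas": [[[0, 0, 0.22], 0], [[0, 0, 0.22], 0], [[0, 0, 0.22], 0], [[0, 0, 0.22], 0], [[0, 0, 0.22], 0]]}}

```text
clock: 3.75
tool_pos: [0.0788, -0.2632, 0.1251]
orientation: [178.9, 0.5, -163.5]
force: [0.4, 0.9, 0.6]
opening: 0.0008
gripper_force: 0.0
```

```bash
python3 -c "
from h import *
o=ctrl.get_obs();print(o['joint_pos'].round(1),o['clock'])"
```

```text
[-30.9  -8.8 -58.2  -1.8 -41.1 -41.2] 3.75
```

Emit:
{"name": "send_rows", "arguments": {"deltas": [[[0, 0.3, 0], 0], [[0, 0.3, 0], 0], [[0, 0.3, 0], 0], [[0, 0.3, 0], 0], [[0, 0.3, 0], 0]]}}

```text
clock: 4.17
tool_pos: [0.0515, -0.1734, 0.1935]
orientation: [177.0, 0.9, -163.8]
force: [1.0, 0.8, 0.3]
opening: 0.0008
gripper_force: 0.0
```

```bash
python3 -c "
from h import *
o=ctrl.get_obs();print(o['joint_pos'].round(1),o['clock'], R.from_euler('xyz',o['orientation'],degrees=True).as_matrix().round(3))"
```

```text
[  1.6 -40.8 -58.2  -3.2 -72.5 -74.4] 4.1667 [[-0.96  -0.279  0.   ]
 [-0.279  0.959  0.054]
 [-0.015  0.052 -0.999]]
```

```bash
cat >> h.py <<'E'
def rel(*targets):
    o=ctrl.get_obs(); M=R.from_euler('xyz',o['orientation'],degrees=True).as_matrix()
    print('at',o['tool_pos'].round(4),o['orientation'].round(1),'j',o['joint_pos'].round(1),'t',round(o['clock'],2),'F',o['force'].round(1),'zdir',M[:,2].round(3))
    for t in targets:
        d=M.T@(np.array(t)-o['tool_pos']); print(t,'->',(d/.8).round(4),'rows',round(np.linalg.norm(d)/.0417,1))
E
python3 - <<'E'
from h import *
import pickle
s,d=pickle.load(open("sd.pkl","rb"))
P=lambda x,y:(265+x/4,110+y/4); Q=lambda x,y:(220+(x-400)/4,190+y/4)
sc={(-75,-60):P(40,474),(75,-60):P(198,553),(75,155):P(335,380)}
sd={(75,155):Q(455,506),(-75,155):Q(655,555),(-75,-60):Q(722,345)}
from scipy.optimize import least_squares
def res(v):
    c,si=np.cos(v[2]),np.sin(v[2]);e=[]
    for p,D in((s,sc),(d,sd)):
        for (x,y),uv in D.items():
            X=[v[0]+c*x/1e3-si*y/1e3,v[1]+si*x/1e3+c*y/1e3,.02]
            e+=list(proj(p,X)[0]-uv)
    return e
r=least_squares(res,[.58,.108,0],x_scale=[.01,.01,.1]);print(r.x,np.degrees(r.x[2]),np.round(r.fun,1))
for n,uv in [("shelf leg",(345,85)),("yellowbox near",(275,117)),("box L",(232,90)),("bottles",(190,112)),("edge",(320,82)),("bot",(268,50))]: print(n,atz(s,uv,0).round(2))
rel((.45,-.1,.46),(.587,.32,.46))
E
```

```text
[ 0.58166069  0.10792375 -0.03055646] -1.7507564481005158 [-1.2 -2.   0.8  0.6  0.4 -1.1 -1.8 -0.   0.8 -0.7  0.5 -1.7]
shelf leg [0.32 0.94 0.  ]
yellowbox near [0.18 0.56 0.  ]
box L [-0.1   0.63  0.  ]
bottles [-0.15  0.39  0.  ]
edge [0.21 0.9  0.  ]
bot [-0.18  1.03  0.  ]
at [ 0.0515 -0.1734  0.1935] [ 177.     0.9 -163.8] j [  1.6 -40.8 -58.2  -3.2 -72.5 -74.4] t 4.17 F [1.  0.8 0.3] zdir [ 0.     0.054 -0.999]
(0.45, -0.1, 0.46) -> [-0.509  -0.0339 -0.3276] rows 11.6
(0.587, 0.32, 0.46) -> [-0.8198  0.4217 -0.2993] rows 18.6
```

Emit:
{"name": "send_rows", "arguments": {"deltas": [[[-0.509, -0.034, -0.328], 0], [[-0.509, -0.034, -0.328], 0], [[-0.509, -0.034, -0.328], 0], [[-0.509, -0.034, -0.328], 0], [[-0.509, -0.034, -0.328], 0]]}}

```text
clock: 4.58
tool_pos: [0.225, -0.1408, 0.3085]
orientation: [177.0, 0.9, -163.6]
force: [0.0, 0.1, 0.1]
opening: 0.0003
gripper_force: 0.0
```

Emit:
{"name": "send_rows", "arguments": {"deltas": [[[-0.29, -0.019, -0.187], 0], [[-0.29, -0.019, -0.187], 0], [[-0.29, -0.019, -0.187], 0], [[-0.29, -0.019, -0.187], 0], [[-0.29, -0.019, -0.187], 0]]}}

```text
clock: 5.0
tool_pos: [0.3962, -0.109, 0.4223]
orientation: [177.0, 0.8, -163.6]
force: [0.0, -0.3, 1.1]
opening: 0.0
gripper_force: 0.0
```

```bash
python3 -c "
from h import *
rel((.588,.315,.46))"
```

```text
at [ 0.3962 -0.109   0.4223] [ 177.     0.8 -163.6] j [  9.8  -8.6 -14.7  -3.1 -83.5 -83.1] t 5.0 F [ 0.  -0.3  1.1] zdir [-0.002  0.054 -0.999]
(0.588, 0.315, 0.46) -> [-0.38    0.4425 -0.019 ] rows 11.2
```

Emit:
{"name": "send_rows", "arguments": {"deltas": [[[-0.38, 0.443, -0.06], -0.79], [[-0.38, 0.443, -0.06], -0.79], [[-0.38, 0.443, -0.06], -0.79], [[-0.38, 0.443, -0.06], -0.79], [[-0.38, 0.443, -0.06], -0.79]]}}

```text
clock: 5.42
tool_pos: [0.4801, 0.0801, 0.4531]
orientation: [178.0, 2.4, -127.5]
force: [0.8, -1.3, 0.3]
opening: 0.0005
gripper_force: 0.0
```

```bash
python3 -c "
from h import *
rel((.588,.315,.45))"
```

```text
at [0.4801 0.0801 0.4531] [ 178.     2.4 -127.5] j [ 30.8  -1.6  -4.8  -2.7 -85.3 -68. ] t 5.42 F [ 0.8 -1.3  0.3] zdir [-0.001  0.054 -0.999]
(0.588, 0.315, 0.45) -> [-0.3146  0.071   0.0196] rows 6.2
```

Emit:
{"name": "send_rows", "arguments": {"deltas": [[[-0.315, 0.071, 0.02], -0.4], [[-0.315, 0.071, 0.02], -0.4], [[-0.315, 0.071, 0.02], -0.4], [[-0.315, 0.071, 0.02], -0.4], [[-0.315, 0.071, 0.02], -0.4]]}}

```text
clock: 5.83
tool_pos: [0.5684, 0.269, 0.4496]
orientation: [179.8, 3.1, -91.6]
force: [1.6, -0.3, 0.5]
opening: 0.0006
gripper_force: 0.0
```

```bash
python3 -c "
from h import *
rel((.587,.315,.45),(.587,.315,.365))"
```

```text
at [0.5684 0.269  0.4496] [179.8   3.1 -91.6] j [ 41.8  12.4  10.3  -2.4 -85.9 -43.3] t 5.83 F [ 1.6 -0.3  0.5] zdir [-0.002  0.054 -0.999]
(0.587, 0.315, 0.45) -> [-0.0581 -0.0216  0.0026] rows 1.2
(0.587, 0.315, 0.365) -> [-0.0523 -0.0219  0.1087] rows 2.4
```

Emit:
{"name": "send_rows", "arguments": {"deltas": [[[-0.058, -0.022, 0.0], 0], [[-0.055, -0.022, 0.05], 0], [[-0.052, -0.022, 0.109], 0], [[-0.052, -0.022, 0.109], 0], [[-0.052, -0.022, 0.109], 0]]}}

```text
clock: 6.25
tool_pos: [0.586, 0.3119, 0.3616]
orientation: [179.5, 2.8, -92.0]
force: [0.2, -0.3, 0.5]
opening: 0.0005
gripper_force: 0.0
```

Emit:
{"name": "send_rows", "arguments": {"deltas": [[[0.03, 0, 0], 0], [[0.05, 0, 0], 0], [[0.065, 0, 0], 0], [[0.08, 0, 0], 0], [[0.095, 0, 0], 0]]}}

```text
clock: 6.67
tool_pos: [0.5857, 0.2367, 0.366]
orientation: [-179.8, 3.4, -92.0]
force: [0.1, -0.5, 0.9]
opening: 0.0007
gripper_force: 0.0
```

Emit:
{"name": "send_rows", "arguments": {"deltas": [[[0.09, 0, 0], 0], [[0.06, 0, 0], 0], [[0.03, 0, 0], 0], [[0.0, 0, -0.02], 0], [[0.0, 0, -0.06], 0]]}}

```text
clock: 7.08
tool_pos: [0.5833, 0.2361, 0.4077]
orientation: [179.6, 3.0, -92.0]
force: [0.4, -0.4, -1.0]
opening: 0.0007
gripper_force: 0.0
```

Run:
```python
from h import *
s=ctrl.snapshot("scene");d=ctrl.snapshot("side")
c=lambda p,x,y,w,h,k:cv2.resize(p["color"][y:y+h,x:x+w],None,fx=k,fy=k,interpolation=cv2.INTER_CUBIC)
save("d.png",np.hstack([c(s,265,110,100,150,4),c(d,220,190,100,150,4)]))
rel()
```

```text
at [0.5858 0.2341 0.4164] [-179.7    3.3  -91.9] j [ 38.3  12.6   6.5  -2.4 -81.5 -39.9] t 7.18 F [0.3 0.1 0.3] zdir [ 0.008  0.058 -0.998]
```

View pics/d.png

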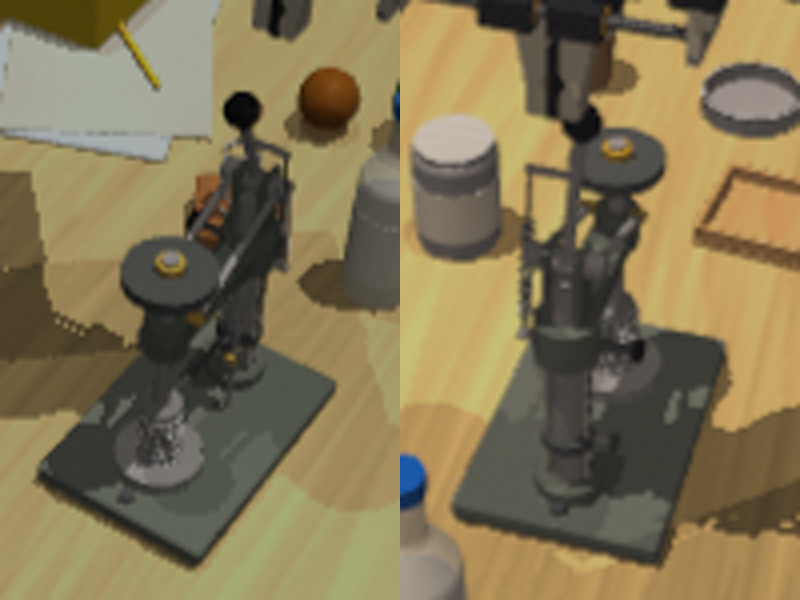

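Run:
```python
from h import *
s=ctrl.snapshot("scene");d=ctrl.snapshot("side");w=ctrl.snapshot("wrist")
a=tri([(s,(308.5,160.25)),(d,(274.5,209.75))]);b=tri([(s,(307.75,175.5)),(d,(274.25,227))]);print(a,b,a[2]-b[2])
T=np.array([[np.cos(-.03056),-np.sin(-.03056),0],[np.sin(-.03056),np.cos(-.03056),0],[0,0,1]]);O=np.array([.5812,.108,0])
for z in (.069,.074,.077,.083): print(z,proj(s,O+T@[0,.083,z]).round(1),proj(d,O+T@[0,.083,z]).round(1))
c=lambda p,x,y,w,h,k:cv2.resize(p["color"][y:y+h,x:x+w],None,fx=k,fy=k,interpolation=cv2.INTER_CUBIC)
save("e.png",np.hstack([c(s,295,175,40,50,10),cv2.resize(w["color"],(400,300)).repeat(1,0)[:500] if 0 else np.vstack([cv2.resize(w["color"],(400,300)),np.zeros((200,400,3),np.uint8)])]))
rel()
M=R.from_euler('xyz',ctrl.get_obs()['orientation'],degrees=True).as_matrix()
c0,dd=ray(w,(w['cx'],w['cy']));print('cam in tool',M.T@(c0-ctrl.get_obs()['tool_pos']),M.T@dd,w['vertical_fov'])
```

```text
[0.58091963 0.10597865 0.28817961] [0.58076945 0.10748629 0.23224175] 0.05593786562702152
0.069 [[319.  197.7]] [[265.4 290.9]]
0.074 [[319.1 196.6]] [[265.4 289.6]]
0.077 [[319.2 195.9]] [[265.4 288.8]]
0.083 [[319.3 194.6]] [[265.4 287.3]]
at [0.5843 0.2332 0.4105] [179.9   3.2 -92. ] j [ 38.2  12.8   6.   -2.5 -81.3 -39.9] t 7.33 F [-1.1  0.1 -0.3] zdir [ 0.     0.055 -0.998]
cam in tool [ 0.07554017  0.00012858 -0.0931942 ] [-0.28601152 -0.00179753  0.95822449] 60.75218096126903
```

View pics/e.png

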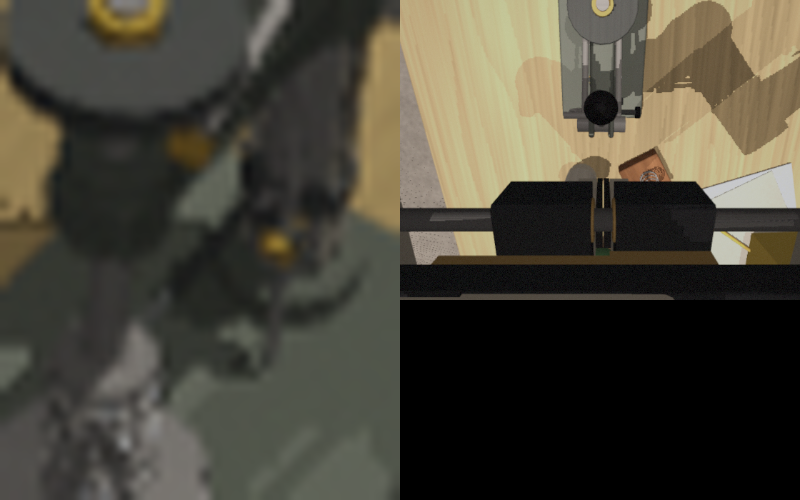

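Emit:
{"name": "send_rows", "arguments": {"deltas": [[[0.03, 0, -0.03], 0], [[0.06, 0, -0.03], 0], [[0.09, 0, -0.03], 0], [[0.123, 0, -0.03], 0], [[0.123, 0, -0.03], 0]]}}

```text
clock: 7.75
tool_pos: [0.5802, 0.1302, 0.4277]
orientation: [179.8, 3.0, -92.2]
force: [-0.9, -0.2, 0.3]
opening: 0.0004
gripper_force: 0.0
```

Emit:
{"name": "send_rows", "arguments": {"deltas": [[[0, 0, 0], 0], [[0, 0, 0], 0], [[0, 0, 0], 0], [[0, 0, 0], 0], [[0, 0, 0], 0]]}}

```text
clock: 8.17
tool_pos: [0.5809, 0.1352, 0.4269]
orientation: [179.7, 3.1, -92.0]
force: [0.5, 1.1, -0.3]
opening: 0.0003
gripper_force: 0.0
```

Emit:
{"name": "send_rows", "arguments": {"deltas": [[[0, 0, 0], 0], [[0, 0, 0], 0], [[0, 0, 0], 0], [[0, 0, 0], 0], [[0, 0, 0], 0]]}}

```text
clock: 8.58
tool_pos: [0.5809, 0.1347, 0.4271]
orientation: [179.8, 3.1, -92.0]
force: [-0.6, 0.4, 0.1]
opening: 0.0007
gripper_force: 0.0
```

Run:
```python
from h import *
s=ctrl.snapshot("scene");d=ctrl.snapshot("side")
# nut = orange pixels near weight: centroid, in saved-before vs now
import pickle
s0,d0=pickle.load(open("sd.pkl","rb"))
def nut(p,box):
    x,y,w,h=box;c=p["color"][y:y+h,x:x+w].astype(int);m=(c[...,0]-c[...,2]>60)&(c[...,0]>120)
    v,u=np.nonzero(m);return (x+u.mean(),y+v.mean()),len(u)
B=[(296,150,24,18),(264,203,20,14),(296,168,24,16),(264,220,20,14)]
r=[nut(p,b) for p,b in zip((s0,d0,s,d),B)];print(r)
a=tri([(s0,r[0][0]),(d0,r[1][0])]);b=tri([(s,r[2][0]),(d,r[3][0])]);print(a,b,105-1000*(a[2]-b[2]))
rel((.584,.135,.43),(.584,.135,.362))
c=lambda p,x,y,w,h,k:cv2.resize(p["color"][y:y+h,x:x+w],None,fx=k,fy=k,interpolation=cv2.INTER_LANCZOS4)
g=lambda i:np.clip(i.astype(float)*1.8+10,0,255).astype(np.uint8)
save("f.png",g(np.hstack([c(s,295,165,50,60,8),c(d,245,260,50,60,8)])))
```

```text
[((np.float64(306.21176470588233), np.float64(153.35294117647058)), 85), ((np.float64(277.2888888888889), np.float64(206.0222222222222)), 45), ((np.float64(301.41379310344826), np.float64(168.82758620689654)), 29), ((np.float64(277.90625), np.float64(220.84375)), 32)]
[0.5718349  0.10993523 0.30420255] [0.56773607 0.10244195 0.25270422] 53.50167762942039
at [0.5809 0.1347 0.4271] [179.8   3.1 -92. ] j [ 30.3   9.7   4.3  -2.7 -83.2 -32. ] t 8.68 F [-0.5  0.3  0.5] zdir [-0.002  0.054 -0.999]
(0.584, 0.135, 0.43) -> [-0.0007 -0.0038 -0.0036] rows 0.1
(0.584, 0.135, 0.362) -> [ 0.0038 -0.0042  0.0813] rows 1.6
```

View pics/f.png

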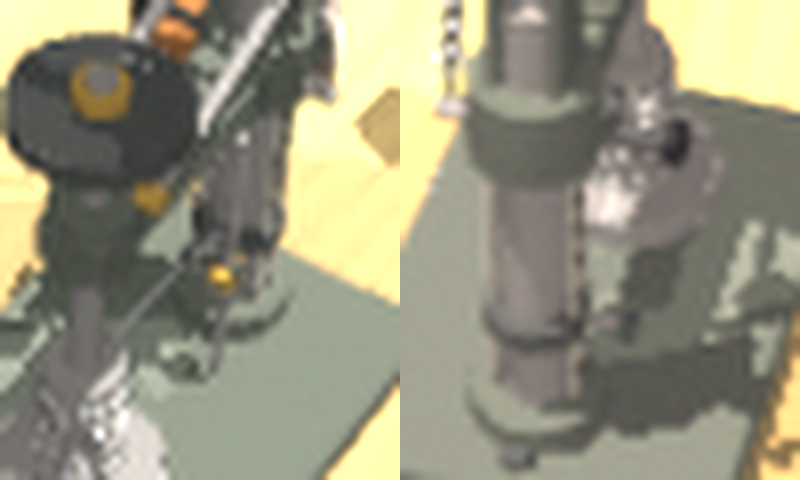

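Run:
```python
from h import *
import pickle
s0,d0=pickle.load(open("sd.pkl","rb"))
s=ctrl.snapshot("scene");d=ctrl.snapshot("side")
def blob(p,box,show=""):
    x,y,w,h=box;c=p["color"][y:y+h,x:x+w].astype(int);q=np.clip((c[...,0]-c[...,2])-40,0,None)
    v,u=np.mgrid[y:y+h,x:x+w];return (u*q).sum()/q.sum(),(v*q).sum()/q.sum(),q.max(),(q>0).sum()
for n,p,b in [("s0",s0,(303,156,12,9)),("s",s,(302,171,12,10)),("d0",d0,(269,206,12,8)),("d",d,(269,223,12,8)),("rider0",s0,(318,186,10,14)),("rider",s,(318,195,9,10))]:print(n,np.round(blob(p,b),2))
T=R.from_euler('z',-1.75,degrees=True).as_matrix();O=np.array([.5812,.108,0])
for L in (38,42,46,50): print(L,"rider c",proj(s,O+T@[.015,.080,.034+L/1e3-.004]).round(1),"nut",proj(s,O+T@[0,0,.034+L/1e3+.133+.0155]).round(1),proj(d,O+T@[0,0,.034+L/1e3+.133+.0155]).round(1),"ptr",proj(s,O+T@[0,.083,.034+L/1e3]).round(1),proj(s,O+T@[0,.06,.034+L/1e3]).round(1))
print("up",proj(s,O+T@[0,0,.139+.1485]),proj(d,O+T@[0,0,.139+.1485]))
```

```text
s0 [308.21 160.49  62.    29.  ]
s [307.28 176.72  13.    22.  ]
d0 [273.89 210.32  81.    33.  ]
d [274.06 228.27  29.    18.  ]
rider0 [324.21 191.42  54.    13.  ]
rider [322.17 198.97  52.     6.  ]
38 rider c [[322.7 200.4]] nut [[307.4 178.5]] [[273.6 230.6]] ptr [[319.1 197. ]] [[315.3 201.5]]
42 rider c [[322.8 199.6]] nut [[307.5 177.4]] [[273.7 229.4]] ptr [[319.2 196.1]] [[315.4 200.6]]
46 rider c [[322.9 198.7]] nut [[307.5 176.3]] [[273.7 228.2]] ptr [[319.3 195.3]] [[315.5 199.8]]
50 rider c [[323.  197.8]] nut [[307.6 175.3]] [[273.7 227.1]] ptr [[319.4 194.4]] [[315.6 198.9]]
up [[308.62235715 159.94795471]] [[273.87462366 210.41975467]]
```

Emit:
{"name": "send_rows", "arguments": {"deltas": [[[0.004, -0.004, 0.04], 0], [[0.004, -0.004, 0.081], 0], [[0.004, -0.004, 0.081], 0], [[0.004, -0.004, 0.081], 0], [[-0.02, -0.004, 0.081], 0]]}}

```text
clock: 9.2
tool_pos: [0.5851, 0.1522, 0.3654]
orientation: [179.9, 3.0, -92.1]
force: [0.3, 0.9, 0.4]
opening: 0.0006
gripper_force: 0.0
```

Emit:
{"name": "send_rows", "arguments": {"deltas": [[[-0.02, 0, 0], 0], [[-0.04, 0, 0], 0], [[-0.06, 0, 0], 0], [[-0.075, 0, 0], 0], [[-0.09, 0, 0], 0]]}}

```text
clock: 9.62
tool_pos: [0.5876, 0.2248, 0.3702]
orientation: [179.9, 2.9, -92.0]
force: [0.4, -7.8, -4.3]
opening: -0.0001
gripper_force: 3.9
```

Run:
```python
from h import *
d=ctrl.snapshot("side");s=ctrl.snapshot("scene");rel()
def blob(p,box):
    x,y,w,h=box;c=p["color"][y:y+h,x:x+w].astype(int);q=np.clip((c[...,0]-c[...,2])-40,0,None)
    v,u=np.mgrid[y:y+h,x:x+w];return (u*q).sum()/q.sum(),(v*q).sum()/q.sum()
print(blob(d,(269,206,12,8)),blob(s,(303,156,12,9)))
```

```text
at [0.5876 0.2266 0.3694] [179.9   3.1 -91.9] j [ 37.5  13.6   1.9  -2.5 -76.5 -38.9] t 9.72 F [ 0.5 -2.5  2. ] zdir [-0.     0.053 -0.999]
(np.float64(275.475935828877), np.float64(208.52941176470588)) (np.float64(308.26280623608017), np.float64(160.44209354120267))
```

Emit:
{"name": "send_rows", "arguments": {"deltas": [[[0.025, 0, 0], 0], [[0.025, 0, -0.05], 0], [[0.025, 0, -0.1], 0], [[0.0, 0.02, -0.13], 0], [[-0.03, 0.05, -0.13], 0]]}}

```text
clock: 10.13
tool_pos: [0.5503, 0.2449, 0.4802]
orientation: [-179.7, 3.4, -92.2]
force: [0.1, 1.1, 0.6]
opening: 0.0003
gripper_force: 0.0
```

Emit:
{"name": "send_rows", "arguments": {"deltas": [[[-0.66, 0.49, 0], 0], [[-0.66, 0.49, 0], 0], [[-0.66, 0.49, 0], 0], [[-0.66, 0.49, 0], 0], [[-0.66, 0.49, 0], 0]]}}

```text
clock: 10.55
tool_pos: [0.4285, 0.4183, 0.4842]
orientation: [179.9, 3.3, -92.0]
force: [1.7, 0.9, 1.1]
opening: 0.0005
gripper_force: 0.0
```

Emit:
{"name": "send_rows", "arguments": {"deltas": [[[-0.4, 0.29, 0], 0], [[-0.4, 0.29, 0], 0], [[-0.4, 0.29, 0], 0], [[-0.4, 0.29, 0], 0], [[-0.4, 0.29, 0], 0]]}}

```text
clock: 10.97
tool_pos: [0.312, 0.591, 0.4938]
orientation: [179.8, 3.3, -92.0]
force: [1.3, -0.7, 0.9]
opening: 0.0003
gripper_force: 0.0
```

Run:
```python
from h import *
rel((.2,.75,.45))
```

```text
at [0.312  0.591  0.4938] [179.8   3.3 -92. ] j [ 78.5  15.5  19.2  -0.7 -90.5 -80.5] t 10.97 F [ 1.3 -0.7  0.9] zdir [-0.002  0.057 -0.998]
(0.2, 0.75, 0.45) -> [-0.1904  0.1465  0.0662] rows 4.8
```

Emit:
{"name": "send_rows", "arguments": {"deltas": [[[-0.19, 0.147, 0], 0], [[-0.19, 0.147, 0], 0], [[-0.19, 0.147, 0], 0], [[-0.19, 0.147, 0], 0], [[-0.19, 0.147, 0], 0]]}}

```text
clock: 11.38
tool_pos: [0.1983, 0.748, 0.5006]
orientation: [179.7, 3.2, -91.9]
force: [-0.3, -0.4, -0.2]
opening: 0.0003
gripper_force: 0.0
```

Emit:
{"name": "send_rows", "arguments": {"deltas": [[[-0.4, 0, 0], 0], [[-0.4, 0, 0], 0], [[-0.4, 0, 0], 0], [[-0.4, 0, 0], 0], [[-0.4, 0, 0], 0]]}}

```text
clock: 11.8
tool_pos: [0.1979, 0.8917, 0.4727]
orientation: [-179.8, 3.6, -92.0]
force: [-0.3, 3.7, -3.0]
opening: 0.0007
gripper_force: 0.0
```

Emit:
{"name": "send_rows", "arguments": {"deltas": [[[-0.4, 0, 0], 0], [[-0.4, 0, 0], 0], [[-0.4, 0, 0], 0], [[-0.4, 0, 0], 0], [[-0.4, 0, 0], 0]]}}

```text
clock: 12.22
tool_pos: [0.179, 0.9434, 0.4284]
orientation: [-179.3, 6.7, -92.0]
force: [-0.7, -0.4, -0.4]
opening: 0.0001
gripper_force: 0.0
```

Run:
```python
from h import *
rel((.2,.75,.45))
```

```text
at [0.179  0.9434 0.4284] [-179.3    6.7  -92. ] j [  91.1   51.4   71.7    1.1 -103.7  -92.8] t 12.22 F [-0.7 -0.4 -0.4] zdir [ 0.017  0.116 -0.993]
(0.2, 0.75, 0.45) -> [ 0.236  -0.0353 -0.0544] rows 4.7
```

Emit:
{"name": "send_rows", "arguments": {"deltas": [[[-0.4, 0, 0], 0], [[-0.4, 0, 0], 0], [[-0.4, 0, 0], 0], [[-0.4, 0, 0], 0], [[-0.4, 0, 0], 0]]}}

```text
clock: 12.63
tool_pos: [0.1621, 0.9853, 0.3813]
orientation: [-178.8, 8.7, -91.9]
force: [-0.1, 0.2, -0.3]
opening: 0.0006
gripper_force: 0.0
```

Emit:
{"name": "send_rows", "arguments": {"deltas": [[[-0.4, 0, 0], 0], [[-0.4, 0, 0], 0], [[-0.4, 0, 0], 0], [[-0.4, 0, 0], 0], [[-0.4, 0, 0], 0]]}}

```text
clock: 13.05
tool_pos: [0.1469, 1.0191, 0.3446]
orientation: [-178.3, 10.8, -91.9]
force: [1.0, -0.7, -0.5]
opening: 0.0005
gripper_force: 0.0
```

Run:
```python
from h import *
rel((.2,.75,.45))
save("g.png",ctrl.snapshot("scene")["color"])
```

```text
at [0.1469 1.0191 0.3446] [-178.3   10.8  -91.9] j [ 93.4  57.1  71.6   2.7 -94.  -95. ] t 13.05 F [ 1.  -0.7 -0.5] zdir [ 0.036  0.187 -0.982]
(0.2, 0.75, 0.45) -> [ 0.3034 -0.0831 -0.1897] rows 7.0
```

View pics/g.png

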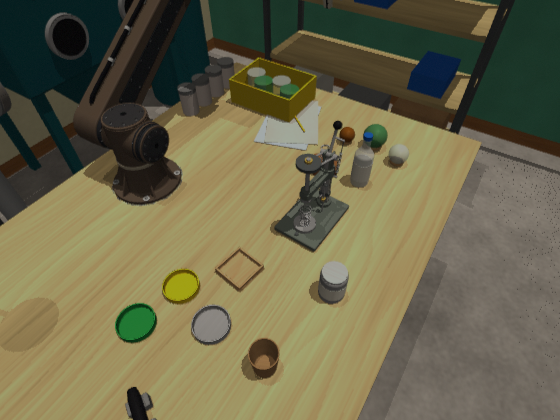

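Emit:
{"name": "send_rows", "arguments": {"deltas": [[[-0.38, 0.15, -0.13], 0], [[-0.38, 0.15, -0.13], 0], [[-0.38, 0.15, -0.13], 0], [[-0.38, 0.15, -0.13], 0], [[-0.38, 0.15, -0.13], 0]]}}

```text
clock: 13.52
tool_pos: [0.0751, 1.0316, 0.3647]
orientation: [-178.0, 13.1, -91.7]
force: [-0.3, -0.3, -0.1]
opening: 0.0003
gripper_force: 0.0
```

Emit:
{"name": "send_rows", "arguments": {"deltas": [[[-0.38, 0.05, -0.13], 0], [[-0.38, 0.05, -0.13], 0], [[-0.38, 0.05, -0.13], 0], [[-0.38, 0.05, -0.13], 0], [[-0.38, 0.05, -0.13], 0]]}}

```text
clock: 13.93
tool_pos: [0.0516, 1.0371, 0.3841]
orientation: [-177.7, 15.3, -91.8]
force: [-0.2, 0.3, -0.5]
opening: 0.0007
gripper_force: 0.0
```

Run:
```python
from h import *
rel((.2,.75,.45))
```

```text
at [0.0516 1.0371 0.3841] [-177.7   15.3  -91.8] j [  99.3   55.5   71.7    5.2  -91.5 -100.6] t 13.93 F [-0.2  0.3 -0.5] zdir [ 0.049  0.263 -0.964]
(0.2, 0.75, 0.45) -> [ 0.3187 -0.2032 -0.1648] rows 7.9
```

Emit:
{"name": "send_rows", "arguments": {"deltas": [[[-0.4, 0.05, -0.09], 0], [[-0.4, 0.05, -0.09], 0], [[-0.4, 0.05, -0.09], 0], [[-0.4, 0.05, -0.09], 0], [[-0.4, 0.05, -0.09], 0]]}}

```text
clock: 14.35
tool_pos: [0.0293, 1.0478, 0.3915]
orientation: [-177.4, 17.5, -91.6]
force: [-1.3, -0.2, 0.0]
opening: 0.0005
gripper_force: 0.0
```

Emit:
{"name": "send_rows", "arguments": {"deltas": [[[-0.4, 0.05, -0.08], 0], [[-0.4, 0.05, -0.08], 0], [[-0.4, 0.05, -0.08], 0], [[-0.4, 0.05, -0.08], 0], [[-0.4, 0.05, -0.08], 0]]}}

```text
clock: 14.77
tool_pos: [0.0097, 1.0574, 0.4014]
orientation: [-177.2, 19.9, -91.5]
force: [-0.6, -0.6, -0.1]
opening: 0.0
gripper_force: 0.0
```

Emit:
{"name": "send_rows", "arguments": {"deltas": [[[-0.4, 0.05, -0.07], 0], [[-0.4, 0.05, -0.07], 0], [[-0.4, 0.05, -0.07], 0], [[-0.4, 0.05, -0.07], 0], [[-0.4, 0.05, -0.07], 0]]}}

```text
clock: 15.18
tool_pos: [-0.0075, 1.0662, 0.4123]
orientation: [-177.0, 22.2, -91.4]
force: [-1.0, 0.5, -0.2]
opening: 0.0008
gripper_force: 0.0
```

Emit:
{"name": "send_rows", "arguments": {"deltas": [[[-0.4, 0.05, -0.05], 0], [[-0.4, 0.05, -0.05], 0], [[-0.4, 0.05, -0.05], 0], [[-0.4, 0.05, -0.05], 0], [[-0.4, 0.05, -0.05], 0]]}}

```text
clock: 15.6
tool_pos: [-0.0226, 1.076, 0.4208]
orientation: [-176.9, 24.5, -91.3]
force: [-0.6, -0.4, -0.6]
opening: 0.0004
gripper_force: 0.0
```

Run:
```python
from h import *
rel((.2,.75,.45))
```

```text
at [-0.0226  1.076   0.4208] [-176.9   24.5  -91.3] j [ 104.1   55.1   71.7    9.4  -83.7 -105.2] t 15.6 F [-0.6 -0.4 -0.6] zdir [ 0.064  0.412 -0.909]
(0.2, 0.75, 0.45) -> [ 0.3501 -0.2976 -0.1835] rows 9.5
```

Emit:
{"name": "send_rows", "arguments": {"deltas": [[[-0.4, 0.05, -0.03], 0], [[-0.4, 0.05, -0.03], 0], [[-0.4, 0.05, -0.03], 0], [[-0.4, 0.05, -0.03], 0], [[-0.4, 0.05, -0.03], 0]]}}

```text
clock: 16.02
tool_pos: [-0.0358, 1.0867, 0.4275]
orientation: [-176.7, 26.8, -91.1]
force: [-0.5, 0.6, -0.3]
opening: 0.0005
gripper_force: 0.0
```

Emit:
{"name": "send_rows", "arguments": {"deltas": [[[-0.4, 0.05, -0.02], 0], [[-0.4, 0.05, -0.02], 0], [[-0.4, 0.05, -0.02], 0], [[-0.4, 0.05, -0.02], 0], [[-0.4, 0.05, -0.02], 0]]}}

```text
clock: 16.43
tool_pos: [-0.0477, 1.0964, 0.436]
orientation: [-176.6, 29.1, -91.0]
force: [0.7, -0.1, -0.4]
opening: 0.0004
gripper_force: 0.0
```

Emit:
{"name": "send_rows", "arguments": {"deltas": [[[-0.4, 0.05, 0], 0], [[-0.4, 0.05, 0], 0], [[-0.4, 0.05, 0], 0], [[-0.4, 0.05, 0], 0], [[-0.4, 0.05, 0], 0]]}}

```text
clock: 16.85
tool_pos: [-0.058, 1.1071, 0.4426]
orientation: [-176.5, 31.4, -90.8]
force: [0.2, -0.5, 0.3]
opening: 0.0006
gripper_force: 0.0
```

Emit:
{"name": "send_rows", "arguments": {"deltas": [[[-0.4, 0.05, 0.02], 0], [[-0.4, 0.05, 0.02], 0], [[-0.4, 0.05, 0.02], 0], [[-0.4, 0.05, 0.02], 0], [[-0.4, 0.05, 0.02], 0]]}}

```text
clock: 17.27
tool_pos: [-0.0669, 1.1185, 0.4477]
orientation: [-176.4, 33.7, -90.6]
force: [0.6, -0.4, -0.8]
opening: 0.0005
gripper_force: 0.0
```

Emit:
{"name": "send_rows", "arguments": {"deltas": [[[-0.4, 0.05, 0.04], 0], [[-0.4, 0.05, 0.04], 0], [[-0.4, 0.05, 0.04], 0], [[-0.4, 0.05, 0.04], 0], [[-0.4, 0.05, 0.04], 0]]}}

```text
clock: 17.68
tool_pos: [-0.0747, 1.1305, 0.4517]
orientation: [-176.3, 36.1, -90.4]
force: [-0.2, -0.2, -0.4]
opening: 0.0007
gripper_force: 0.0
```

Emit:
{"name": "send_rows", "arguments": {"deltas": [[[-0.4, 0.05, 0.05], 0], [[-0.4, 0.05, 0.05], 0], [[-0.4, 0.05, 0.05], 0], [[-0.4, 0.05, 0.05], 0], [[-0.4, 0.05, 0.05], 0]]}}

```text
clock: 18.1
tool_pos: [-0.0818, 1.1412, 0.458]
orientation: [-176.1, 38.4, -90.3]
force: [-0.3, -0.1, -0.2]
opening: 0.0004
gripper_force: 0.0
```

Run:
```python
from h import *
rel((.2,.75,.45))
```

```text
at [-0.0818  1.1412  0.458 ] [-176.1   38.4  -90.3] j [ 107.4   56.5   71.7   15.6  -69.8 -109.7] t 18.1 F [-0.3 -0.1 -0.2] zdir [ 0.07   0.619 -0.782]
(0.2, 0.75, 0.45) -> [ 0.3883 -0.3734 -0.2702] rows 11.6
```

Emit:
{"name": "send_rows", "arguments": {"deltas": [[[-0.4, 0.05, 0.06], 0], [[-0.4, 0.05, 0.06], 0], [[-0.4, 0.05, 0.06], 0], [[-0.4, 0.05, 0.06], 0], [[-0.4, 0.05, 0.06], 0]]}}

```text
clock: 18.52
tool_pos: [-0.0881, 1.1506, 0.4662]
orientation: [-176.0, 40.7, -90.1]
force: [-0.1, 0.7, 0.3]
opening: 0.0005
gripper_force: 0.0
```

Emit:
{"name": "send_rows", "arguments": {"deltas": [[[-0.4, 0.05, 0.07], 0], [[-0.4, 0.05, 0.07], 0], [[-0.4, 0.05, 0.07], 0], [[-0.4, 0.05, 0.07], 0], [[-0.4, 0.05, 0.07], 0]]}}

```text
clock: 18.93
tool_pos: [-0.0939, 1.159, 0.4761]
orientation: [-175.9, 42.9, -89.8]
force: [-0.4, 0.3, 0.4]
opening: 0.0003
gripper_force: 0.0
```

Emit:
{"name": "send_rows", "arguments": {"deltas": [[[-0.4, 0.05, 0.08], 0], [[-0.4, 0.05, 0.08], 0], [[-0.4, 0.05, 0.08], 0], [[-0.4, 0.05, 0.08], 0], [[-0.4, 0.05, 0.08], 0]]}}

```text
clock: 19.35
tool_pos: [-0.0992, 1.1663, 0.4877]
orientation: [-175.8, 45.2, -89.6]
force: [-0.3, 0.5, 0.0]
opening: 0.0008
gripper_force: 0.0
```

Run:
```python
from h import *
rel((.3,.45,.5),(.53,-.13,.40))
```

```text
at [-0.0992  1.1663  0.4877] [-175.8   45.2  -89.6] j [ 108.3   56.8   71.7   18.7  -63.4 -111.7] t 19.35 F [-0.3  0.5  0. ] zdir [ 0.069  0.708 -0.703]
(0.3, 0.45, 0.5) -> [ 0.6226 -0.5392 -0.6103] rows 19.7
(0.53, -0.13, 0.4) -> [ 1.2237 -0.8524 -1.0159] rows 34.6
```

Emit:
{"name": "send_rows", "arguments": {"deltas": [[[0.156, -0.135, -0.153], 0], [[0.156, -0.135, -0.153], 0], [[0.156, -0.135, -0.153], 0], [[0.156, -0.135, -0.153], 0], [[0.156, -0.135, -0.153], 0]]}}

```text
clock: 19.77
tool_pos: [-0.0213, 1.0271, 0.4905]
orientation: [-175.8, 45.2, -89.6]
force: [0.5, 1.3, 2.0]
opening: 0.0005
gripper_force: 0.0
```

Emit:
{"name": "send_rows", "arguments": {"deltas": [[[0.156, -0.135, -0.153], 0], [[0.156, -0.135, -0.153], 0], [[0.156, -0.135, -0.153], 0], [[0.156, -0.135, -0.153], 0], [[0.156, -0.135, -0.153], 0]]}}

```text
clock: 20.18
tool_pos: [0.0793, 0.847, 0.4948]
orientation: [-175.8, 45.2, -89.6]
force: [0.3, 0.0, 0.8]
opening: 0.0001
gripper_force: 0.0
```

Emit:
{"name": "send_rows", "arguments": {"deltas": [[[0.156, -0.135, -0.153], 0], [[0.156, -0.135, -0.153], 0], [[0.156, -0.135, -0.153], 0], [[0.156, -0.135, -0.153], 0], [[0.156, -0.135, -0.153], 0]]}}

```text
clock: 20.6
tool_pos: [0.1788, 0.6676, 0.4976]
orientation: [-175.8, 45.3, -89.6]
force: [-0.3, -0.8, 0.1]
opening: 0.0006
gripper_force: 0.0
```

Emit:
{"name": "send_rows", "arguments": {"deltas": [[[0.156, -0.135, -0.153], 0], [[0.156, -0.135, -0.153], 0], [[0.156, -0.135, -0.153], 0], [[0.156, -0.135, -0.153], 0], [[0.156, -0.135, -0.153], 0]]}}

```text
clock: 21.02
tool_pos: [0.2775, 0.4883, 0.5012]
orientation: [-175.7, 45.3, -89.5]
force: [1.5, -0.3, -0.5]
opening: 0.0002
gripper_force: 0.0
```

Run:
```python
from h import *
rel((.53,-.13,.40),(.57,-.13,.3))
```

```text
at [0.2775 0.4883 0.5012] [-175.7   45.3  -89.5] j [ 77.  -13.7 -18.1  -8.3 -40.7 -74.2] t 21.02 F [ 1.5 -0.3 -0.5] zdir [ 0.068  0.71  -0.701]
(0.53, -0.13, 0.4) -> [ 0.6353 -0.3419 -0.4386] rows 16.2
(0.57, -0.13, 0.3) -> [ 0.7246 -0.3853 -0.3476] rows 17.1
```

Emit:
{"name": "send_rows", "arguments": {"deltas": [[[0.19, -0.102, -0.131], 0], [[0.19, -0.102, -0.131], 0], [[0.19, -0.102, -0.131], 0], [[0.19, -0.102, -0.131], 0], [[0.19, -0.102, -0.131], 0]], "gripper": 0.8}}

```text
clock: 21.43
tool_pos: [0.352, 0.3039, 0.4718]
orientation: [-175.5, 45.4, -89.3]
force: [1.7, -0.0, -0.8]
opening: 0.0284
gripper_force: 0.0
```

Emit:
{"name": "send_rows", "arguments": {"deltas": [[[0.19, -0.102, -0.131], 0], [[0.19, -0.102, -0.131], 0], [[0.19, -0.102, -0.131], 0], [[0.19, -0.102, -0.131], 0], [[0.19, -0.102, -0.131], 0]]}}

```text
clock: 21.85
tool_pos: [0.4276, 0.1185, 0.4411]
orientation: [-175.6, 45.3, -89.5]
force: [1.2, 1.1, 0.2]
opening: 0.0613
gripper_force: 0.0
```

Emit:
{"name": "send_rows", "arguments": {"deltas": [[[0.19, -0.102, -0.131], 0.047], [[0.19, -0.102, -0.131], 0.047], [[0.19, -0.102, -0.131], 0.047], [[0.19, -0.102, -0.131], 0.047], [[0.19, -0.102, -0.131], 0.047]]}}

```text
clock: 22.27
tool_pos: [0.503, -0.067, 0.4098]
orientation: [180.0, 45.4, -95.7]
force: [1.1, 0.8, -0.4]
opening: 0.0701
gripper_force: 0.0
```

Run:
```python
from h import *
rel((.570,-.12,.2),(.573,-.09,.0915))
```

```text
at [ 0.503  -0.067   0.4098] [180.   45.4 -95.7] j [-16.8   8.6   4.9 -44.5 -95.3  10.5] t 22.27 F [ 1.1  0.8 -0.4] zdir [ 0.069  0.708 -0.703]
(0.57, -0.12, 0.2) -> [ 0.2272 -0.09    0.1432] rows 5.4
(0.573, -0.09, 0.0915) -> [ 0.2972 -0.0901  0.2653] rows 7.8
```

Emit:
{"name": "send_rows", "arguments": {"deltas": [[[0.2, -0.09, 0.12], 0], [[0.227, -0.09, 0.143], 0], [[0.227, -0.09, 0.143], 0], [[0.227, -0.09, 0.143], 0], [[0.227, -0.09, 0.143], 0]]}}

```text
clock: 22.68
tool_pos: [0.5648, -0.1136, 0.2161]
orientation: [-180.0, 45.3, -95.5]
force: [0.6, -0.3, -0.6]
opening: 0.0699
gripper_force: 0.0
```

Emit:
{"name": "send_rows", "arguments": {"deltas": [[[0.07, 0, 0.122], 0], [[0.07, 0, 0.122], 0], [[0.07, 0, 0.122], 0], [[0.07, 0, 0.122], 0], [[0.07, 0, 0.122], 0]]}}

```text
clock: 23.1
tool_pos: [0.567, -0.0829, 0.1083]
orientation: [179.7, 45.4, -95.7]
force: [0.0, -0.4, 1.3]
opening: 0.0702
gripper_force: 0.0
```

Run:
```python
from h import *
rel((.573,-.09,.0915),(.5777,.0711,.0915))
w=ctrl.snapshot("wrist");save("h.png",w["color"])
for z in (.034,.055,.0665,.099): print(z,proj(w,[.5812,.108,z]).round(1))
for t in ("spring_p_mid","plate","foot"): print(t,[( (np.array(d["xy"])*[560,420]).round(1).tolist(),round(d["conf"],2)) for d in ctrl.boxes_of(w,t)[:3]])
```

```text
at [ 0.567  -0.0829  0.1083] [179.7  45.4 -95.7] j [-17.   31.6  -3.9 -46.8 -73.1  33.3] t 23.1 F [ 0.  -0.4  1.3] zdir [ 0.066  0.709 -0.702]
(0.573, -0.09, 0.0915) -> [ 0.0206 -0.0084  0.0089] rows 0.5
(0.5777, 0.0711, 0.0915) -> [-0.1205  0.0051  0.152 ] rows 3.7
0.034 [[288.  290.1]]
0.055 [[288.2 314.7]]
0.0665 [[288.3 328.8]]
0.099 [[288.7 371.8]]
spring_p_mid [([288.0, 335.2], 0.56)]
plate [([293.7, 258.4], 0.77)]
foot []
```

View pics/h.png

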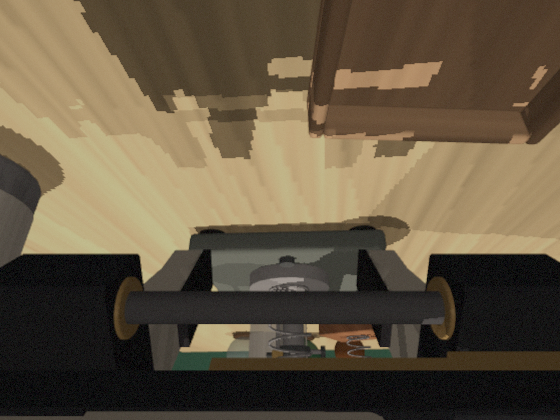

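Emit:
{"name": "send_rows", "arguments": {"deltas": [[[0.021, -0.008, 0.009], 0], [[-0.008, -0.006, 0.037], 0], [[-0.036, -0.003, 0.066], 0], [[-0.064, 0, 0.095], 0], [[-0.092, 0.002, 0.123], 0]]}}

```text
clock: 23.72
tool_pos: [0.5785, 0.0389, 0.0942]
orientation: [-179.8, 45.4, -95.5]
force: [0.5, 0.2, -0.6]
opening: 0.0704
gripper_force: 0.0
```

Emit:
{"name": "send_rows", "arguments": {"deltas": [[[-0.015, 0.001, 0.015], 0], [[-0.028, 0.003, 0.029], 0], [[-0.028, 0.003, 0.029], 0], [[-0.028, 0.003, 0.029], 0], [[-0.028, 0.003, 0.029], 0]]}}

```text
clock: 24.13
tool_pos: [0.5788, 0.0698, 0.0926]
orientation: [-179.9, 45.3, -95.5]
force: [-0.3, -1.2, 0.4]
opening: 0.0704
gripper_force: 0.0
```

Run:
```python
from h import *
rel((.5777,.0711,.0915))
s=ctrl.snapshot("scene");w=ctrl.snapshot("wrist")
c=lambda p,x,y,w,h,k:cv2.resize(p["color"][y:y+h,x:x+w],None,fx=k,fy=k,interpolation=cv2.INTER_CUBIC)
save("i.png",np.clip(np.hstack([c(s,265,155,80,110,5),c(w,140,200,280,220,1.25*2)[:550,150:550]]).astype(float)*1.3,0,255).astype(np.uint8))
```

```text
at [0.5788 0.0698 0.0926] [-179.9   45.3  -95.5] j [ -3.7  29.8  -8.8 -53.1 -62.8  28.6] t 24.13 F [-0.3 -1.2  0.4] zdir [ 0.07   0.708 -0.703]
(0.5777, 0.0711, 0.0915) -> [-0.0001  0.0016  0.002 ] rows 0.0
```

View pics/i.png

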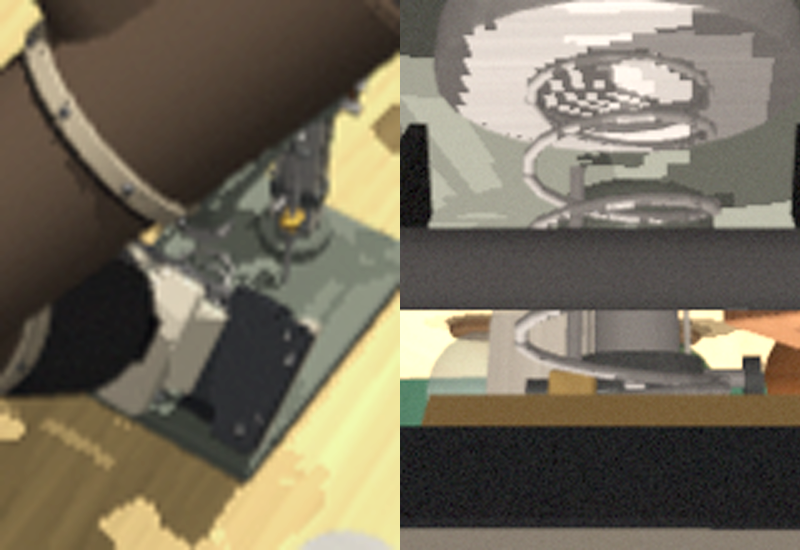

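Emit:
{"name": "send_rows", "arguments": {"deltas": [[[0, 0, 0], 0], [[0, 0, 0], 0], [[0, 0, 0], 0], [[0, 0, 0], 0], [[0, 0, 0], 0]], "gripper": 0}}

```text
clock: 24.65
tool_pos: [0.5784, 0.0704, 0.0916]
orientation: [179.9, 45.4, -95.6]
force: [0.0, 0.0, -0.1]
opening: 0.0421
gripper_force: 0.0
```

Emit:
{"name": "send_rows", "arguments": {"deltas": [[[0, 0, 0], 0], [[0, 0, 0], 0], [[0, 0, 0], 0], [[0, 0, 0], 0], [[0, 0, 0], 0]]}}

```text
clock: 25.07
tool_pos: [0.5784, 0.0707, 0.0917]
orientation: [179.9, 45.4, -95.6]
force: [0.8, 0.3, 0.1]
opening: 0.0349
gripper_force: 30.0
```

Run:
```python
from h import *
o=ctrl.get_obs();x,y,z=o['tool_pos']
rel((x,y,z+.006),(x-.006,y-.13,z+.006),(x-.006,y-.13,z+.08))
```

```text
at [0.5784 0.0707 0.0917] [179.9  45.4 -95.6] j [ -3.6  29.8  -8.8 -53.1 -62.8  28.6] t 25.07 F [0.8 0.3 0.1] zdir [ 0.069  0.708 -0.703]
(np.float64(0.5783868993429491), np.float64(0.07066104237012946), np.float64(0.0976955395342558)) -> [-0.0053  0.     -0.0053] rows 0.1
(np.float64(0.5723868993429491), np.float64(-0.05933895762987054), np.float64(0.0976955395342558)) -> [ 0.1088 -0.0083 -0.1209] rows 3.1
(np.float64(0.5723868993429491), np.float64(-0.05933895762987054), np.float64(0.17169553953425581)) -> [ 0.043  -0.0082 -0.1859] rows 3.7
```

Emit:
{"name": "send_rows", "arguments": {"deltas": [[[-0.003, 0, -0.003], 0], [[-0.005, 0, -0.005], 0], [[-0.005, 0, -0.005], 0], [[-0.005, 0, -0.005], 0], [[0.004, -0.001, -0.015], 0]]}}

```text
clock: 25.48
tool_pos: [0.5779, 0.061, 0.0981]
orientation: [179.9, 45.4, -95.6]
force: [-0.5, -0.6, -0.3]
opening: 0.035
gripper_force: 30.0
```

Emit:
{"name": "send_rows", "arguments": {"deltas": [[[0.012, -0.001, -0.012], 0], [[0.032, -0.003, -0.032], 0], [[0.057, -0.004, -0.058], 0], [[0.082, -0.006, -0.083], 0], [[0.105, -0.007, -0.106], 0]]}}

```text
clock: 25.9
tool_pos: [0.5717, -0.0623, 0.0975]
orientation: [179.9, 45.3, -95.6]
force: [0.3, -0.4, -0.6]
opening: 0.0354
gripper_force: 30.0
```

Run:
```python
from h import *
s=ctrl.snapshot("scene");d=ctrl.snapshot("side")
def blob(p,box):
    x,y,w,h=box;c=p["color"][y:y+h,x:x+w].astype(int);q=np.clip((c[...,0]-c[...,2])-40,0,None)
    v,u=np.mgrid[y:y+h,x:x+w];return (u*q).sum()/q.sum(),(v*q).sum()/q.sum()
print(blob(s,(303,156,12,9)),ctrl.get_obs()['opening'],ctrl.get_obs()['gripper_force'])
# tray corners (top rim outer) rectangle fit from segmentation
K=[]
for p,n in((s,"s"),(d,"d")):
    for t in("tray_in",):
        for r in ctrl.cut_out(p,t)[:2]:
            m=r["pixels"].astype(np.uint8);v,u=np.nonzero(m)
            q=cv2.boxPoints(cv2.minAreaRect(np.c_[u,v].astype(np.float32)));
            cn,_=cv2.findContours(m,0,2);h=cv2.convexHull(max(cn,key=cv2.contourArea));a=cv2.approxPolyDP(h,4,True)[:,0]
            print(n,t,round(r["conf"],2),len(u),a.tolist(),[atz(p,k,.011)[:2].round(3).tolist() for k in a],atz(p,(u.mean(),v.mean()),.012).round(4))
rel()
save("j.png",np.hstack([cv2.resize(s["color"][150:350,150:380],None,fx=1.74,fy=1.74),cv2.resize(d["color"][180:380,200:430],None,fx=1.74,fy=1.74)]))
```

```text
(np.float64(308.1991379310345), np.float64(160.58275862068965)) 0.03537414535854532 29.98958854470402
s tray_in 0.97 459 [[258, 271], [241, 290], [224, 278], [231, 272]] [[0.552, -0.103], [0.547, -0.178], [0.484, -0.173], [0.488, -0.147]] [ 0.5238 -0.1476  0.012 ]
s tray_in 0.55 427 [[305, 154], [321, 163], [308, 179], [296, 165]] [[0.41, 0.408], [0.484, 0.396], [0.486, 0.298], [0.413, 0.338]] [0.4487 0.3649 0.012 ]
d tray_in 0.74 551 [[299, 238], [322, 235], [327, 241], [314, 256], [296, 250]] [[0.546, -0.143], [0.469, -0.181], [0.447, -0.15], [0.479, -0.059], [0.544, -0.075]] [ 0.4971 -0.1154  0.012 ]
at [ 0.5719 -0.0612  0.0973] [179.9  45.4 -95.8] j [-15.2  32.   -4.8 -47.9 -70.9  33.3] t 26.1 F [-0.9  0.2  0.6] zdir [ 0.07   0.708 -0.703]
```

View pics/j.png

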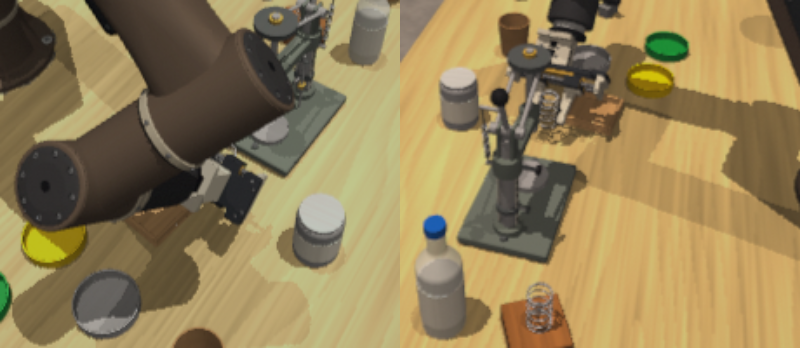

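Run:
```python
from h import *
import pickle
from scipy.optimize import least_squares
s,d=pickle.load(open("sd.pkl","rb"))
S=[(216,268),(238.5,250.5),(263.5,267.5),(240,286)];D=[(303.75,232),(329,237.5),(321,254),(294,249)]
for p,L in((s,S),(d,D)): print([atz(p,u,.022)[:2].round(3).tolist() for u in L])
# color-based silhouette: dark brown walls vs model outline; score = edge contrast
def corners(v,h=.05): 
    c,si=np.cos(v[2]),np.sin(v[2]);return np.array([[v[0]+c*a-si*b,v[1]+si*a+c*b,.022] for a,b in((-h,-h),(h,-h),(h,h),(-h,h))])
gs={id(p):cv2.GaussianBlur(cv2.cvtColor(p["color"],cv2.COLOR_RGB2GRAY).astype(np.float32),(0,0),.7) for p in(s,d)}
from scipy.ndimage import map_coordinates
def score(v):
    t=0
    for p in(s,d):
        C=corners(v,.047)
        X=np.vstack([C[i]+(C[(i+1)%4]-C[i])*np.linspace(.03,.97,30)[:,None] for i in range(4)])
        q=proj(p,X);t+=map_coordinates(gs[id(p)],[q[:,1],q[:,0]],order=1).mean()
    return t
best=sorted((score((x,y,a)),x,y,a) for x in np.arange(.485,.52,.002) for y in np.arange(-.14,-.095,.002) for a in np.radians(np.arange(-45,45,3)))
for b in best[:8]: print(np.round(b[:3],3),round(np.degrees(b[3])))
```

```text
[[0.449, -0.164], [0.467, -0.082], [0.562, -0.091], [0.541, -0.174]]
[[0.534, -0.168], [0.441, -0.158], [0.457, -0.061], [0.55, -0.065]]
[ 2.31051e+02  5.05000e-01 -1.32000e-01] -9
[ 2.32063e+02  5.07000e-01 -1.32000e-01] -9
[ 2.32237e+02  5.05000e-01 -1.32000e-01] -6
[ 2.32907e+02  5.07000e-01 -1.32000e-01] -6
[ 2.32929e+02  4.97000e-01 -1.10000e-01] -9
[ 2.33004e+02  4.97000e-01 -1.08000e-01] -9
[ 2.3317e+02  4.9700e-01 -1.1000e-01] -6
[ 2.33375e+02  5.05000e-01 -1.30000e-01] -9
```

Emit:
{"name": "send_rows", "arguments": {"deltas": [[[0.01, 0, 0.01], 0], [[0.02, 0, 0.02], 0], [[0.028, 0, 0.028], 0], [[0.033, 0, 0.033], 0], [[0.0345, 0, 0.0345], 0]]}}

```text
clock: 26.52
tool_pos: [0.5713, -0.0584, 0.0568]
orientation: [179.7, 45.4, -95.7]
force: [-0.9, 0.5, 1.4]
opening: 0.0348
gripper_force: 30.0
```

Emit:
{"name": "send_rows", "arguments": {"deltas": [[[0, 0, 0], 0], [[0, 0, 0], 0], [[0, 0, 0], 0], [[0, 0, 0], 0], [[0, 0, 0], 0]]}}

```text
clock: 26.93
tool_pos: [0.5724, -0.0594, 0.0591]
orientation: [-180.0, 45.3, -95.6]
force: [-0.5, -1.0, -0.2]
opening: 0.0351
gripper_force: 30.0
```

Run:
```python
from h import *
rel()
```

```text
at [ 0.5724 -0.0594  0.0591] [-180.    45.3  -95.6] j [-15.2  35.2  -5.3 -48.9 -68.5  36.4] t 26.93 F [-0.5 -1.  -0.2] zdir [ 0.069  0.708 -0.703]
```

Emit:
{"name": "send_rows", "arguments": {"deltas": [[[0.001, 0, 0.001], 0], [[0.001, 0, 0.001], 0], [[0.001, 0, 0.001], 0], [[0.001, 0, 0.001], 0], [[0.001, 0, 0.001], 0]]}}

```text
clock: 27.35
tool_pos: [0.5722, -0.0593, 0.0576]
orientation: [180.0, 45.4, -95.6]
force: [0.2, -0.1, 0.2]
opening: 0.0353
gripper_force: 30.0
```

Emit:
{"name": "send_rows", "arguments": {"deltas": [[[0, 0, 0], 0], [[0, 0, 0], 0], [[0, 0, 0], 0], [[0, 0, 0], 0], [[0, 0, 0], 0]], "gripper": 0.6}}

```text
clock: 27.77
tool_pos: [0.5721, -0.0593, 0.0575]
orientation: [179.9, 45.4, -95.6]
force: [-0.2, -0.3, -0.4]
opening: 0.0524
gripper_force: 0.0
```

Emit:
{"name": "send_rows", "arguments": {"deltas": [[[-0.005, 0, -0.005], 0], [[-0.013, 0, -0.013], 0], [[-0.019, 0, -0.019], 0], [[-0.021, 0, -0.021], 0], [[-0.021, 0, -0.021], 0]]}}

```text
clock: 28.18
tool_pos: [0.5727, -0.0596, 0.0827]
orientation: [-179.9, 45.3, -95.5]
force: [-0.0, -0.5, 0.3]
opening: 0.0527
gripper_force: 0.0
```

Run:
```python
from h import *
rel()
w=ctrl.snapshot("wrist");o=ctrl.get_obs()
G=np.array([o['tool_pos'][0]+.0036,o['tool_pos'][1]+.0368,0]);print("exp",[proj(w,G+[0,0,z]).round(1).tolist() for z in(0,.0325,.065)])
for r in ctrl.cut_out(w,"spring_p_mid")[:3]:
    v,u=np.nonzero(r["pixels"]);print(r["conf"],len(u),u.min(),u.max(),v.min(),v.max(),u.mean(),v.mean())
d=ctrl.snapshot("side")
for r in ctrl.cut_out(d,"spring_p_mid")[:3]:
    v,u=np.nonzero(r["pixels"]);print(r["conf"],len(u),u.min(),u.max(),v.min(),v.max(),"exp",[proj(d,G+[0,0,z]).round(1).tolist() for z in(0,.065)])
```

```text
at [ 0.5727 -0.0596  0.0827] [-179.9   45.3  -95.5] j [-15.1  33.2  -5.  -48.3 -69.9  34.6] t 28.18 F [-0.  -0.5  0.3] zdir [ 0.07   0.708 -0.703]
exp [[[284.0, 191.8]], [[283.9, 252.4]], [[283.7, 325.3]]]
0.93 3438 247 325 172 328 285.14456079115763 235.30773705642815
0.52 5011 183 401 245 356 295.9688684893235 289.2123328676911
0.3 305 298 319 206 224 exp [[[283.6, 260.8]], [[284.1, 245.7]]]
```

Emit:
{"name": "send_rows", "arguments": {"deltas": [[[0, 0, 0], 0], [[0, 0, 0], 0], [[0, 0, 0], 0], [[0, 0, 0], 0], [[0, 0, 0], 0]], "gripper": 0}}

```text
clock: 28.8
tool_pos: [0.572, -0.0594, 0.0811]
orientation: [179.9, 45.4, -95.6]
force: [0.3, -0.0, -0.3]
opening: 0.0351
gripper_force: 30.0
```

Emit:
{"name": "send_rows", "arguments": {"deltas": [[[0, 0, 0], 0], [[0, 0, 0], 0], [[0, 0, 0], 0], [[0, 0, 0], 0], [[-0.01, 0, -0.01], 0]]}}

```text
clock: 29.22
tool_pos: [0.5711, -0.0592, 0.091]
orientation: [179.6, 45.4, -95.9]
force: [-0.6, 0.1, -0.8]
opening: 0.0348
gripper_force: 30.0
```

Emit:
{"name": "send_rows", "arguments": {"deltas": [[[-0.03, 0, -0.03], 0], [[-0.06, 0, -0.06], 0], [[-0.07, 0, -0.09], 0], [[-0.06, 0, -0.12], 0], [[-0.05, 0.0, -0.14], 0]]}}

```text
clock: 29.63
tool_pos: [0.5677, -0.1119, 0.2037]
orientation: [-179.6, 45.2, -95.3]
force: [1.2, 1.2, 0.1]
opening: 0.0349
gripper_force: 30.0
```

Run:
```python
from h import *
T=np.array([.499,-.124]);t=T-[.0036,.0368]
rel((*t,.15),(*t,.089))
w=ctrl.snapshot("wrist");o=ctrl.get_obs();print(o['opening'],o['gripper_force'])
print("exp tray",proj(w,[*T,.006]).round(1))
for r in ctrl.cut_out(w,"tray_in")[:2]:
    m=r["pixels"].astype(np.uint8);cn,_=cv2.findContours(m,0,2);h=cv2.convexHull(max(cn,key=cv2.contourArea));a=cv2.approxPolyDP(h,6,True)[:,0]
    print(r["conf"],m.sum(),a.tolist(),[atz(w,k,.022)[:2].round(3).tolist() for k in a])
```

```text
at [ 0.5677 -0.1119  0.2037] [-179.6   45.2  -95.3] j [-19.   25.7   0.7 -44.4 -81.4  27.2] t 29.63 F [1.2 1.2 0.1] zdir [ 0.071  0.706 -0.704]
(np.float64(0.4954), np.float64(-0.1608), 0.15) -> [ 0.0963  0.0844 -0.0023] rows 2.5
(np.float64(0.4954), np.float64(-0.1608), 0.089) -> [0.1505 0.0848 0.0514] rows 3.5
0.035423276604038725 30.001024771481752
exp tray [[414.5 -52.7]]
0.57 8634 [[495, 0], [463, 53], [309, 43], [311, 0]] [[0.454, -0.102], [0.46, -0.069], [0.556, -0.085], [0.554, -0.111]]
```

Emit:
{"name": "send_rows", "arguments": {"deltas": [[[0.04, 0.035, 0], 0], [[0.08, 0.07, 0], 0], [[0.097, 0.084, -0.002], 0], [[0.097, 0.084, -0.002], 0], [[0.097, 0.084, -0.002], 0]]}}

```text
clock: 30.15
tool_pos: [0.4941, -0.1599, 0.1454]
orientation: [179.8, 45.4, -95.8]
force: [0.6, -0.7, -0.4]
opening: 0.035
gripper_force: 30.0
```

Emit:
{"name": "send_rows", "arguments": {"deltas": [[[0.012, 0, 0.012], 0], [[0.028, 0, 0.028], 0], [[0.04, 0, 0.04], 0], [[0.049, 0, 0.049], 0], [[0.049, 0, 0.049], 0]]}}

```text
clock: 30.57
tool_pos: [0.4944, -0.1584, 0.0881]
orientation: [179.7, 45.4, -95.8]
force: [-0.7, 0.8, -0.6]
opening: 0.0349
gripper_force: 30.0
```

Run:
```python
from h import *
rel((.4959,-.1618,.0875))
w=ctrl.snapshot("wrist")
for r in ctrl.cut_out(w,"tray_in")[:2]:
    m=r["pixels"].astype(np.uint8);cn,_=cv2.findContours(m,0,2);h=cv2.convexHull(max(cn,key=cv2.contourArea));a=cv2.approxPolyDP(h,6,True)[:,0]
    print(r["conf"],m.sum(),a.tolist(),[atz(w,k,.022)[:2].round(3).tolist() for k in a])
for r in ctrl.cut_out(w,"spring_p_mid")[:1]:
    v,u=np.nonzero(r["pixels"]);print(r["conf"],u.min(),u.max(),v.min(),v.max())
```

```text
at [ 0.4944 -0.1584  0.0881] [179.7  45.4 -95.8] j [-25.6  32.3  -7.7 -43.8 -74.8  41.6] t 30.57 F [-0.7  0.8 -0.6] zdir [ 0.066  0.709 -0.702]
(0.4959, -0.1618, 0.0875) -> [ 0.0033 -0.0023 -0.0024] rows 0.1
0.79 31205 [[145, 152], [153, 107], [411, 115], [418, 161], [359, 252], [192, 249]] [[0.54, -0.181], [0.528, -0.202], [0.452, -0.191], [0.444, -0.166], [0.458, -0.076], [0.553, -0.091]]
0.76 243 327 174 333
```

Emit:
{"name": "send_rows", "arguments": {"deltas": [[[0, 0, 0], 0], [[0, 0, 0], 0], [[0, 0, 0], 0], [[0, 0, 0], 0], [[0, 0, 0], 0]]}}

```text
clock: 31.13
tool_pos: [0.4949, -0.1594, 0.0906]
orientation: [180.0, 45.3, -95.6]
force: [-0.3, 0.2, -1.2]
opening: 0.0349
gripper_force: 30.0
```

Run:
```python
from h import *
rel()
```

```text
at [ 0.4949 -0.1594  0.0906] [180.   45.3 -95.6] j [-25.6  32.1  -7.6 -43.8 -74.9  41.5] t 31.13 F [-0.3  0.2 -1.2] zdir [ 0.069  0.708 -0.703]
```

Emit:
{"name": "send_rows", "arguments": {"deltas": [[[0.001, 0, 0.001], 0], [[0.002, 0, 0.002], 0], [[0.0027, 0, 0.0027], 0], [[0.0027, 0, 0.0027], 0], [[0.0027, 0, 0.0027], 0]]}}

```text
clock: 31.55
tool_pos: [0.4948, -0.1593, 0.0871]
orientation: [179.9, 45.4, -95.6]
force: [-0.4, -0.6, 0.3]
opening: 0.0354
gripper_force: 30.0
```

Emit:
{"name": "send_rows", "arguments": {"deltas": [[[0, 0, 0], 0], [[0, 0, 0], 0], [[0, 0, 0], 0], [[0, 0, 0], 0], [[0, 0, 0], 0]], "gripper": 0.7}}

```text
clock: 31.97
tool_pos: [0.4948, -0.1593, 0.0872]
orientation: [179.9, 45.4, -95.6]
force: [0.4, 0.4, -0.0]
opening: 0.0598
gripper_force: 0.0
```

Emit:
{"name": "send_rows", "arguments": {"deltas": [[[0, 0, 0], 0], [[0, 0, 0], 0], [[0, 0, -0.01], 0], [[0, 0, -0.03], 0], [[0, 0, -0.05], 0]]}}

```text
clock: 32.38
tool_pos: [0.4918, -0.1881, 0.1158]
orientation: [179.9, 45.4, -95.6]
force: [0.8, -0.4, 0.4]
opening: 0.0616
gripper_force: 0.0
```

Emit:
{"name": "send_rows", "arguments": {"deltas": [[[0, 0, -0.04], 0], [[0, 0, -0.08], 0], [[0, 0, -0.12], 0], [[0, 0, -0.16], 0], [[0, 0, -0.16], 0]]}}

```text
clock: 32.8
tool_pos: [0.4837, -0.2836, 0.2098]
orientation: [-179.6, 45.0, -95.4]
force: [0.6, -0.1, -0.0]
opening: 0.0613
gripper_force: 0.0
```

Run:
```python
from h import *
rel()
def sh(p,exp):
    for r in ctrl.cut_out(p,"spring_p_mid")[:4]:
        v,u=np.nonzero(r["pixels"]);print(round(r["conf"],2),len(u),u.min(),u.max(),v.min(),v.max())
    print("exp",[proj(p,[.4988,-.1226,z]).round(1).tolist() for z in(.006,.071)])
for n in("wrist","side","scene"): print(n); sh(ctrl.snapshot(n),0)
s=ctrl.snapshot("scene")
x,y,w,h=303,156,12,9;c=s["color"][y:y+h,x:x+w].astype(int);q=np.clip((c[...,0]-c[...,2])-40,0,None);v,u=np.mgrid[y:y+h,x:x+w];print((u*q).sum()/q.sum(),(v*q).sum()/q.sum())
```

```text
at [ 0.4837 -0.2836  0.2098] [-179.6   45.   -95.4] j [-34.8  28.7   5.  -38.3 -91.5  37.1] t 32.8 F [ 0.6 -0.1 -0. ] zdir [ 0.073  0.703 -0.707]
wrist
0.66 1173 267 306 140 217
exp [[[285.5, 151.5]], [[285.3, 210.5]]]
side
0.65 459 246 279 220 260
exp [[[311.2, 244.7]], [[312.4, 229.8]]]
scene
0.64 114 232 244 252 266
exp [[[239.3, 268.4]], [[237.2, 255.7]]]
308.1948912015137 160.55723746452225
```

```bash
python3 -c "
from plant import ctrl
print(ctrl.close_job())"
```

```text
the job is handed in; nothing more can be done
None
```

The spring read about 46 mm under the weight, so I judged it good, lifted the weight off again with the lever and stood the spring upright in the square wooden tray; I measured the reading but not the mark itself (stated 39–44 mm, reading 4 mm or more clear), and the job is handed in.

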